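# Find the stamped parts crate and send it down the dispatch lane

## Task

Two blue parts crates stand on the welding bench and one has a red stamp underneath: tip each of them over towards the robot so that it lies on its front with its underside showing, then push the stamped one, lying as it is, until all of it is between the two yellow lines of the dispatch lane. Leave the blank one lying outside the lane. Only push with the fingers: do not pick up or lift a crate, and leave the other things on the bench alone.

Things in the scene. Friction and masses are not known exactly. Their poses are not given: they have to be found in the camera images.
- crate_a: The crate WITH a red ring-and-dot stamp (50 mm) on its pale underside; else like the other. Small blue parts crate, 60 deep (x) x 100 wide (y) x 100 high (z) mm, 4 mm walls, open on top, empty, 0.2-0.41 kg, loose. Origin: centre of its underside; z out of its open top, x to its back (away from the robot within 0.27 rad at the start), y to its left. Tipped over towards the robot, x points up and it is 60 mm high.
- crate_b: The crate WITHOUT a stamp (pale blank underside). Small blue parts crate, 60 deep (x) x 100 wide (y) x 100 high (z) mm, 4 mm walls, open on top, empty, 0.2-0.41 kg, loose. Origin: centre of its underside; z out of its open top, x to its back (away from the robot within 0.27 rad at the start), y to its left. Tipped over towards the robot, x points up and it is 60 mm high.
- lane: Dispatch lane painted flat on the bench: a pale grey strip 160 mm wide between two yellow lines, each 20 mm wide and 460 mm long. Origin at the middle of the strip, on the bench; x along the lines (roughly away from the robot), y across them; the inner edges of the lines are at y = -80 and +80 mm, the lane's ends at x = -230 and +230 mm. Nothing stands up: crates slide over the paint.
- crate_a_mid (a point): Centre of the stamped crate's box, 50 mm above its underside along its z: 50 mm above the bench when it stands, 30 mm when it lies tipped over. Friction with the bench is 0.5 or more: a slow push near the top of the crate's back, towards the robot, tips it over its front lower edge without sliding; leaned about 35 degrees, it falls the rest of the way by itself.
- crate_b_mid (a point): Centre of the unstamped crate's box, 50 mm above its underside along its z: 50 mm above the bench when it stands, 30 mm when it lies tipped over. Friction with the bench is 0.5 or more: a slow push near the top of the crate's back, towards the robot, tips it over its front lower edge without sliding; leaned about 35 degrees, it falls the rest of the way by itself.
- crate_a_c0 (a point): Corner of the front face of the stamped crate (the face that is down on the bench once it is tipped towards the robot), at (-30, -50, 0) mm in the crate's frame.
- crate_a_c1 (a point): Corner of the front face of the stamped crate (the face that is down on the bench once it is tipped towards the robot), at (-30, 50, 0) mm in the crate's frame.
- crate_a_c2 (a point): Corner of the front face of the stamped crate (the face that is down on the bench once it is tipped towards the robot), at (-30, 50, 100) mm in the crate's frame.
- crate_a_c3 (a point): Corner of the front face of the stamped crate (the face that is down on the bench once it is tipped towards the robot), at (-30, -50, 100) mm in the crate's frame.
- spray_can: Bystander: upright orange spray can, 56 mm across, 130 mm high, near the far end of the lane; origin at the centre of its foot.
- tube_offcut: Bystander: offcut of square steel tube, 90 x 40 x 40 mm, lying beyond the left crate; origin at the centre of its underside, x along it.
- angle_bracket: Bystander: steel angle bracket, foot 60 x 70 mm, upright leg 50 mm high, beyond the right crate; origin at the centre of its underside.
- flange: Bystander: flat steel ring, 60 mm across, 14 mm thick, lying in the far end of the lane; origin at the centre of its underside.
- hammer: Bystander: hammer 240 mm long lying on the right of the bench, handle along its x; origin at the middle of its length, on the bench.
- wire_brush: Bystander: brush 220 mm long lying on the left of the bench, handle along its x; origin at the middle of its length, on the bench.
There are look-alikes about, which are no part of the job. Leave any green, orange or purple look-alike of the crate_a alone.

How it is judged:
On the way, in this order (a step that is already met when the one before it is completed fails the run):
1. one crate lies tipped over towards the robot (((angle between crate_a's own x axis and vertical below 0.12 rad and height (world z) of crate_a_mid below 0.036 m) or (angle between crate_b's own x axis and vertical below 0.12 rad and height (world z) of crate_b_mid below 0.036 m))), for 0.2 s.
2. both crates lie tipped over towards the robot, underside showing (angle between each of crate_a, crate_b's own x axis and vertical below 0.12 rad and height (world z) of each of crate_a_mid, crate_b_mid below 0.036 m), for 0.2 s.
3. the stamped crate has been pushed between the yellow lines (y of crate_a_c0 in the frame of lane between -0.088 and 0.088 m and y of crate_a_c1 in the frame of lane between -0.088 and 0.088 m and y of crate_a_c2 in the frame of lane between -0.088 and 0.088 m and y of crate_a_c3 in the frame of lane between -0.088 and 0.088 m and x of crate_a_mid in the frame of lane between -0.2 and 0.2 m and angle between crate_a's own x axis and vertical below 0.12 rad and height (world z) of crate_a_mid below 0.036 m), for 0.2 s.
At the end, for the whole second after the job is handed in: Both crates at rest on their front faces (x axis within 0.12 rad of up, centre under 36 mm); stamped one's four lower corners within 88 mm of the lane's middle line, its centre within 200 mm of the lane's middle lengthwise; blank one's centre over 130 mm from the middle line (all of step 3 and angle between crate_b's own x axis and vertical below 0.12 rad and height (world z) of crate_b_mid below 0.036 m and (y of crate_b_mid in the frame of lane above 0.13 m or y of crate_b_mid in the frame of lane below -0.13 m) and linear speed of each of crate_a, crate_b below 0.02 m/s and angular speed of each of crate_a, crate_b below 0.1 rad/s); the robot touches nothing.
It fails at once if the stamped crate is lifted (its centre above 70 mm, which tipping never needs, or above 50 mm while it lies flat) (height (world z) of crate_a_mid above 0.07 m or (angle between crate_a's own x axis and vertical below 0.2 rad and height (world z) of crate_a_mid above 0.05 m)).
It fails at once if the blank crate is lifted (its centre above 70 mm, which tipping never needs, or above 50 mm while it lies flat) (height (world z) of crate_b_mid above 0.07 m or (angle between crate_b's own x axis and vertical below 0.2 rad and height (world z) of crate_b_mid above 0.05 m)).
It fails at once if the blank crate is pushed into the lane (its centre within 80 mm of the lane's middle line) (y of crate_b_mid in the frame of lane between -0.08 and 0.08 m).
It fails at once if another thing on the bench is moved by more than 30 mm (distance of any of spray_can, tube_offcut, angle_bracket, flange, hammer, wire_brush from where it was at the start of the episode above 0.03 m).
It also fails if it takes over 64 s, if anything falls off the work surface, if the arm or the gripper's body presses on something with over 40 N, if the wrist force passes 120 N, or if a joint passes its speed limit or range.

## Robot

A 7-joint arm with a two-finger parallel gripper is mounted at the origin on the work surface. World frame = base frame: x ahead of the robot, y to its left, z up, the work surface at z = 0. Lengths are in m, angles in rad, forces in N, time in s.
With the tool pointing down it reaches from about 0.425 to 0.95 m from the base axis. Payload 4.7 kg.
Tool frame: the origin (TCP) lies between the finger pads; the fingertips stand 8 mm ahead of it and the grasp point (between the pads) lies 11 mm behind it (finger_overhang is the x of the fingertips in the tool frame, in m); x points along the fingers, y is the direction in which the jaws open and shut, and the axes are right-handed (so a half turn about x gives the same grasp; the last joint's range is limited). The gripper opens to 87 mm and grips with 3 to 60 N. Pads are 19 mm wide; open, the fingers measure 117 mm over their backs; the gripper's body (75 mm by 190 mm) begins 51 mm behind the grasp point.
Start: joints at [1.142, 0.469, -0.049, 1.532, 0.024, 1.141, -0.082], TCP at [0.263, -0.622, 0.231] pointing down, gripper open.
Joint ranges: [-2.59, 2.59], [-0.33, 1.99], [-1.39, 1.29], [0.1, 2.45], [-1.04, 4.18], [0.21, 1.99], [-2.66, 2.66]. Speed limits (rad/s): [2.57, 2.57, 3.14, 3.14, 3.14, 3.14, 3.14].

## Interface

Orientations are given as a rotation vector (axis times angle).
In Python, from plant import * gives the robot as it stands. The module is installed in compiled form; this text tells all that it offers.
- The arm moves only by the tool move_arm, never from a script. Its argument "deltas" is a list of rows, each an object with "dp": the shift along the tool's x, y, z in mm, a list of three; "rot": the turn, a rotation vector about the tool's x, y, z in rad, a list of three; "claw": the gripper's target within -1 to 1 (shut at 1, half-way at 0, fully open at -1). A call has exactly 8 rows; each row is the pose to reach, as a shift and turn from the pose commanded when the call began, along the tool's axes at that moment; what a row does not reach only later rows make up. A row lasts 1/10 s, in which the tool goes at most 50 mm and 8.59 degrees, less where a joint would pass 70% of its speed; a pose out of reach is approached as far as the arm can. A call with a gripper value outside its range is refused whole. The fingers move at their own pace and stop on an object; "grip_force" is the grip in N (left out, the last holds). Time passes only in rows, so rows that repeat a pose let the fingers close, or fill a call up. It gives the time, the measured TCP pose, the force and the opening at its end, in the units of the state.
- observe(): the state, without advancing time (a new reading comes with each control period).
- read_camera(name): name is "side" or "top" or "wrist"; returns (picture, depth): 420x560x3 uint8, red, green, blue; 420x560 float32, m along the optical axis (not along the pixel's ray), 0 where there is no reading.
- camera_model(name): a dict with "fx", "fy", "cx", "cy" (pixels), "k1" (the pictures are not rectified: a ray, as slopes to the right and down, at radius r is drawn at 1 + k1 r^2 times it, then the intrinsics apply), "pose" (4x4, takes a point from camera to world coordinates). Camera axes: x right, y down, z forward; pixel columns grow to the right and rows downward; lengths in m; the calibration is good to about 2 mm. A picture is of the moment at which its call begins: read the wrist's pose just before it. camera_model takes no time and is no camera call; for the wrist camera it gives the pose at the moment of the call.
- hand_in(): hands the job in, once; it reports no verdict.
Trained networks look in the newest picture that a camera, given by its name, has taken for a name from the list of things; names that differ only in an ending like _2 or _b are one class to them, and where a whole thing is asked for, a point or a joint stands for the part that bears it (a point fixed in the world has none). Each returns a list of dicts, best first, with "conf" (0 to 1); they miss things now and then, are a little off and sometimes report something else, mostly with a low value. They report only what shows in the picture. A call takes as long as a camera call. They do not tell look-alikes from the thing itself.
- spot_in(camera, label): "box" ([left, top, right, bottom] in pixels, round what is visible of it).
The state is a dict: "t": time; "q": joint angles; "joint_velocities": joint speeds; "tau": joint torques, N m; "position": TCP position; "orientation": TCP orientation; "force": force on the tool from outside, world axes, zero at the start; "wrist_torque": the same for the moment, N m; "finger_gap": opening from 0.0 (shut) to 1.0 (fully open).
Only numpy, scipy, OpenCV 4.12 (cv2) and the standard library are available. Lean on these libraries where they do the work, as an engineer would, in place of code of your own. Each camera call takes 0.05 s, during which the arm holds its last target.

## Working session

There is one attempt and no reset: what is moved stays moved. The work goes in short steps, Python scripts to look and compute and a tool call to move; the robot and the scene stay as the last step left them, time stands still between calls to the robot, and variables do not carry over. Pictures are saved under pics/ and viewed, and the job is handed in when it is done.

Besides the shell and the picture viewer there is one more tool, called as a command line: name --argument value ..., lists and objects as JSON in quotes. move_arm: Moves the arm, as the interface text tells. Its arguments: {"type":"object","properties":{"deltas":{"type":"array","items":{"type":"object","properties":{"dp":{"type":"array","items":{"type":"number"}},"rot":{"type":"array","items":{"type":"number"}},"claw":{"type":"number"}}}},"grip_force":{"type":"number"}},"required":["deltas"]}

```bash
mkdir -p pics; python3 - <<'E'
from plant import *
import cv2
s=observe(); print({k:(s[k]) for k in ('t','q','position','orientation','force','finger_gap')})
for n in ('top','side','wrist'):
    m=camera_model(n); p,d=read_camera(n)
    cv2.imwrite(f'pics/{n}0.png',p[:,:,::-1]); print(n,m)
print(observe()['t'])
E
```

```text
{'t': 0.0, 'q': array([ 1.14214929,  0.46945174, -0.04856201,  1.53372495,  0.02410728,
        1.1410093 , -0.08231743]), 'position': array([ 0.26245328, -0.62123056,  0.22947925]), 'orientation': array([ 2.00208276,  0.40765693, -2.0030905 ]), 'force': array([-0.05939175,  0.12160599, -0.56391067]), 'finger_gap': 0.9980758993222467}
top {'fx': 489.500315805939, 'fy': 489.500315805939, 'cx': 279.64989786453253, 'cy': 212.34769776802824, 'k1': 0.03193308402817361, 'pose': array([[-0.02011448, -0.98053301,  0.19532132,  0.2299606 ],
       [-0.99958535,  0.02374875,  0.01628237,  0.00291216],
       [-0.02060404, -0.19491282, -0.98060413,  1.60152869],
       [ 0.        ,  0.        ,  0.        ,  1.        ]])}
side {'fx': 530.2777923722741, 'fy': 530.2777923722741, 'cx': 279.1480999632618, 'cy': 205.43365368733595, 'k1': -0.034078588731773336, 'pose': array([[-0.86202387, -0.34288244,  0.37329141, -0.08214753],
       [-0.50675532,  0.56750052, -0.6489547 ,  1.07650796],
       [ 0.0106721 , -0.74858185, -0.6629565 ,  1.18975943],
       [ 0.        ,  0.        ,  0.        ,  1.        ]])}
wrist {'fx': 370.15548081792764, 'fy': 370.15548081792764, 'cx': 274.0244225510967, 'cy': 205.87245647223287, 'k1': -0.07367890084172037, 'pose': array([[ 0.38953799, -0.88437615, -0.25717499,  0.33334393],
       [-0.9210061 , -0.37489515, -0.10583665, -0.59115721],
       [-0.00281424,  0.27808713, -0.96055173,  0.38475328],
       [ 0.        ,  0.        ,  0.        ,  1.        ]])}
0.15
```

View pics/top0.png

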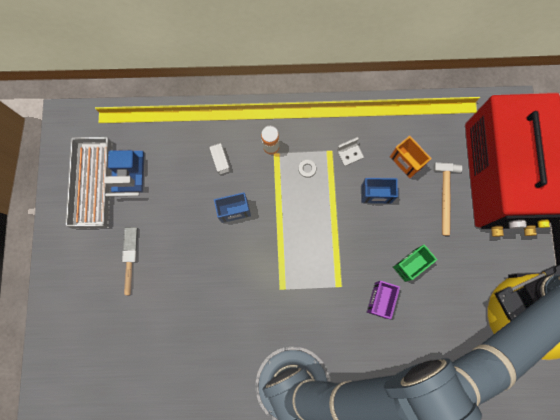

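View pics/side0.png

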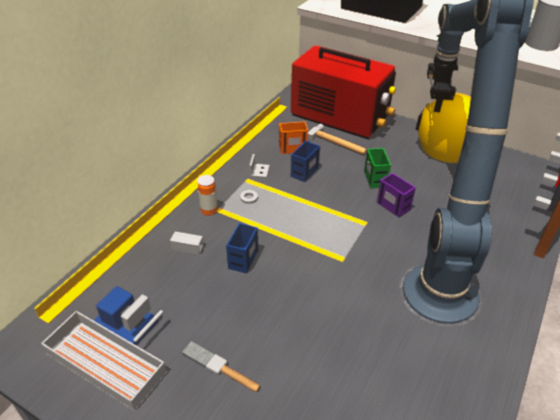

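The top view shows two blue crates, left at (232,207) and right at (380,190). These could be mistaken for them: orange crate (410,155), green (415,263), purple (384,300) and the blue vise (125,175). Next I'll measure both crates, the lane and the neighbours.

```bash
cat > h.py <<'E'
from plant import *
import numpy as np, cv2
def K(m): return np.array([[m['fx'],0,m['cx']],[0,m['fy'],m['cy']],[0,0,1]])
def cloud(m,d):
    h,w=d.shape
    u,v=np.meshgrid(np.arange(w),np.arange(h))
    pts=np.stack([u,v],-1).reshape(-1,1,2).astype(np.float64)
    n=cv2.undistortPoints(pts,K(m),np.array([m['k1'],0,0,0,0.])).reshape(h,w,2)
    P=np.dstack([n*d[...,None],d])
    return P@m['pose'][:3,:3].T+m['pose'][:3,3]
def proj(m,X):
    T=np.linalg.inv(m['pose']); X=np.atleast_2d(np.asarray(X,float))
    r,_=cv2.Rodrigues(T[:3,:3])
    return cv2.projectPoints(X.reshape(-1,1,3),r,T[:3,3],K(m),np.array([m['k1'],0,0,0,0.]))[0].reshape(-1,2)
def look(n,fn=None):
    m=camera_model(n); p,d=read_camera(n)
    if fn: cv2.imwrite('pics/'+fn,p[:,:,::-1])
    return m,p,d,cloud(m,d)
E
python3 - <<'E'
from h import *
m,p,d,W=look('top')
np.savez('top0.npz',p=p,d=d,W=W)
hsv=cv2.cvtColor(p,cv2.COLOR_RGB2HSV)
print('bench z',np.median(W[250:300,180:250,2]))
def rep(name,mask,box):
    l,t,r,b=box
    mk=np.zeros(mask.shape,bool); mk[t:b,l:r]=mask[t:b,l:r]; mk&=d>0
    Q=W[mk]; print(name,mk.sum(),'min',Q.min(0).round(3),'max',Q.max(0).round(3))
    return Q
blue=(hsv[...,0]>100)&(hsv[...,0]<130)&(hsv[...,1]>110)
for n,b in (('L',(205,185,260,230)),('R',(350,165,405,210))):
    Q=rep(n,blue,b)
    top=Q[Q[:,2]>0.088]; rc=cv2.minAreaRect((top[:,:2]*1000).astype(np.float32)); print(' rim',rc, cv2.boxPoints(rc).round().tolist())
yel=(hsv[...,0]>22)&(hsv[...,0]<35)&(hsv[...,1]>120)
for n,b in (('yl',(265,148,292,295)),('yr',(322,148,350,295))):
    Q=rep(n,yel,b); Q=Q[Q[:,2]<0.02]; rc=cv2.minAreaRect((Q[:,:2]*1000).astype(np.float32)); print(rc,cv2.boxPoints(rc).round().tolist(), Q.mean(0))
for n,b in (('tube',(205,138,233,178)),('bracket',(335,132,367,168)),('hammer',(432,155,465,240)),('orange',(388,132,434,178)),('can',(258,120,283,158)),('flange',(296,156,320,182)),('green',(390,242,440,285)),('purple',(365,277,403,322)),('brush',(115,222,142,300))):
    rep(n,W[...,2]>0.008,b)
for c in ('top','side'):
    for l in ('crate_a','crate_b','lane'):
        print(c,l,[(np.round(x['box']),round(x['conf'],2)) for x in spot_in(c,l)])
E
```

```text
bench z 0.0013124444288884485
L 356 min [ 0.521  0.127 -0.003] max [0.595 0.234 0.109]
 rim ((557.3067626953125, 180.55284118652344), (60.64706802368164, 98.80831146240234), 11.546716690063477) [[518.0, 223.0], [537.0, 126.0], [597.0, 138.0], [577.0, 235.0]]
R 576 min [ 0.57  -0.365 -0.006] max [ 0.634 -0.24   0.111]
 rim ((601.9679565429688, -291.6485900878906), (100.4089126586914, 62.13520431518555), 87.97206115722656) [[569.0, -341.0], [631.0, -343.0], [635.0, -243.0], [573.0, -240.0]]
yl 760 min [ 0.296  0.019 -0.009] max [0.748 0.046 0.013]
((522.2822265625, 32.10626220703125), (452.5641174316406, 19.161752700805664), 1.3575705289840698) [[296.0, 36.0], [296.0, 17.0], [749.0, 28.0], [748.0, 47.0]] [0.51886185 0.03198403 0.00248789]
yr 759 min [ 0.302 -0.164 -0.008] max [ 0.758 -0.135  0.012]
((530.0128784179688, -148.97520446777344), (456.73529052734375, 19.336200714111328), 1.3908812999725342) [[301.0, -145.0], [302.0, -164.0], [759.0, -153.0], [758.0, -134.0]] [ 0.52330983 -0.14918723  0.00219642]
tube 361 min [0.673 0.191 0.008] max [0.808 0.279 0.054]
bracket 259 min [ 0.698
[... 918 characters left out ...]
 lane [(array([274., 152., 342., 289.]), 0.59), (array([361., 177., 399., 207.]), 0.5)]
side crate_a [(array([290., 140., 323., 182.]), 0.97), (array([363., 149., 391., 194.]), 0.96), (array([279., 124., 308., 156.]), 0.88), (array([222., 218., 260., 274.]), 0.79), (array([376., 176., 417., 221.]), 0.67), (array([184., 342., 259., 389.]), 0.47)]
side crate_b [(array([290., 140., 323., 182.]), 0.97), (array([363., 149., 391., 194.]), 0.96), (array([279., 124., 308., 156.]), 0.88), (array([222., 218., 260., 274.]), 0.79), (array([376., 176., 417., 221.]), 0.67), (array([184., 342., 259., 389.]), 0.47)]
side lane [(array([217., 180., 368., 262.]), 0.65), (array([292., 140., 321., 183.]), 0.37)]
```

```bash
cat >> h.py <<'E'
from scipy.spatial.transform import Rotation as Ro
def toolR(yaw,flip=1,pitch=0.0):
    # tool x down, tool y along world y rotated by yaw (flip=+-1)
    y=flip*np.array([-np.sin(yaw),np.cos(yaw),0]); x=np.array([0,0,-1.])
    return np.column_stack([x,y,np.cross(x,y)])
def plan(tgt,R=None):
    s=observe(); R0=Ro.from_rotvec(s['orientation']).as_matrix()
    dp=R0.T@(np.array(tgt)-s['position'])*1000
    rv=Ro.from_matrix(R0.T@R).as_rotvec() if R is not None else np.zeros(3)
    print('t',round(s['t'],2),'pos',s['position'].round(4),'gap',round(s['finger_gap'],2),'F',s['force'].round(1),'dp',dp.round(1),'rot',rv.round(3))
E
python3 - <<'E'
from h import *
s=observe();print(Ro.from_rotvec(s['orientation']).as_matrix().round(3))
for f in (1,-1): plan([0.662,-0.292,0.25],toolR(-0.035,f))
E
```

```text
[[ 0.     0.389 -0.921]
 [ 0.    -0.921 -0.389]
 [-1.    -0.    -0.   ]]
t 0.5 pos [ 0.2628 -0.6217  0.2305] gap 1.0 F [0.  0.4 0.5] dp [ -19.4 -148.3 -496.1] rot [-2.707 -0.    -0.   ]
t 0.5 pos [ 0.2628 -0.6217  0.2305] gap 1.0 F [0.  0.4 0.5] dp [ -19.4 -148.3 -496.1] rot [ 0.435 -0.     0.   ]
```

View pics/wrist0.png

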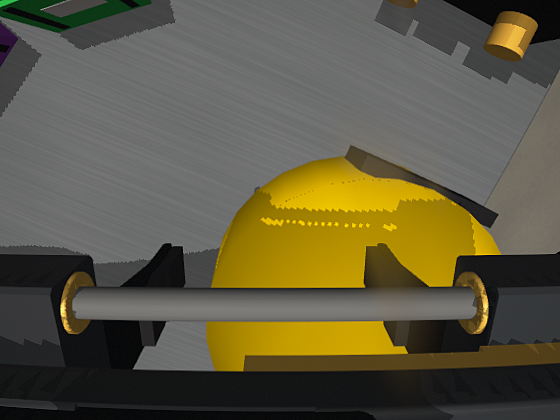

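move_arm --deltas '[{"dp": [-25,-40,-40],"rot": [0.1,0,0],"claw": 0},{"dp": [-30,-75,-80],"rot": [0.2,0,0],"claw": 0},{"dp": [-30,-110,-120],"rot": [0.3,0,0],"claw": 0},{"dp": [-30,-140,-165],"rot": [0.435,0,0],"claw": 0},{"dp": [-30,-151,-212],"rot": [0.435,0,0],"claw": 0},{"dp": [-20,-150,-260],"rot": [0.435,0,0],"claw": 0},{"dp": [-10,-149,-310],"rot": [0.435,0,0],"claw": 0},{"dp": [0,-148,-360],"rot": [0.435,0,0],"claw": 0}]'

```text
t: 1.3
position: [0.5216, -0.3511, 0.2346]
orientation: [-2.206, 0.04, 2.203]
force: [-0.5, -1.7, -0.3]
finger_gap: 0.509
```

```bash
python3 - <<'E'
from h import *
plan([0.675,-0.292,0.15],toolR(-0.035,-1))
E
```

```text
t 1.3 pos [ 0.5216 -0.3511  0.2346] gap 0.51 F [-0.5 -1.7 -0.3] dp [  84.8  -64.5 -151.1] rot [-0.    -0.001 -0.001]
```

move_arm --deltas '[{"dp": [10,-30,-50],"rot": [0,0,0],"claw": 0},{"dp": [20,-50,-95],"rot": [0,0,0],"claw": 0},{"dp": [40,-63,-135],"rot": [0,0,0],"claw": 0},{"dp": [60,-64,-150],"rot": [0,0,0],"claw": 0},{"dp": [85,-64,-152],"rot": [0,0,0],"claw": 0},{"dp": [110,-64,-152],"rot": [0,0,0],"claw": 0},{"dp": [132,-64,-152],"rot": [0,0,0],"claw": 0},{"dp": [145,-64,-152],"rot": [0,0,0],"claw": 0}]'

```text
t: 2.1
position: [0.6731, -0.2932, 0.0868]
orientation: [-2.2, 0.038, 2.206]
force: [-0.6, 0.3, -0.5]
finger_gap: 0.503
```

```bash
python3 - <<'E'
from h import *
plan([0.64,-0.292,0.09],toolR(-0.035,-1))
m,p,d,W=look('wrist','w1.png')
E
```

```text
t 2.1 pos [ 0.6731 -0.2932  0.0868] gap 0.5 F [-0.6  0.3 -0.5] dp [-3.1 -0.  33.1] rot [-0.     0.003  0.001]
```

View pics/w1.png

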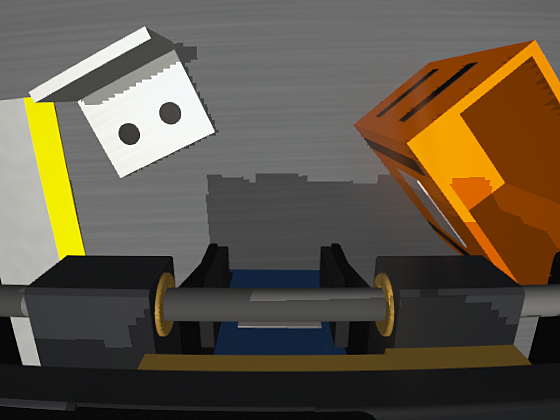

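Fingers stand behind the right crate, whose blue back wall shows between the pads at (275,300). I'll push slowly towards the robot.

move_arm --deltas '[{"dp": [0,0,10],"rot": [0,0,0],"claw": 0},{"dp": [0,0,18],"rot": [0,0,0],"claw": 0},{"dp": [0,0,24],"rot": [0,0,0],"claw": 0},{"dp": [0,0,29],"rot": [0,0,0],"claw": 0},{"dp": [0,0,34],"rot": [0,0,0],"claw": 0},{"dp": [0,0,39],"rot": [0,0,0],"claw": 0},{"dp": [0,0,44],"rot": [0,0,0],"claw": 0},{"dp": [0,0,49],"rot": [0,0,0],"claw": 0}]'

```text
t: 2.95
position: [0.6253, -0.2918, 0.0896]
orientation: [-2.205, 0.039, 2.203]
force: [1.9, 0.2, 2.3]
finger_gap: 0.498
```

```bash
python3 - <<'E'
from h import *
plan([0.6,-0.292,0.09],toolR(-0.035,-1))
m,p,d,W=look('side')
cv2.imwrite('pics/s1.png',cv2.resize(p[110:230,240:400,::-1],None,fx=4,fy=4))
E
```

```text
t 2.95 pos [ 0.6253 -0.2918  0.0896] gap 0.5 F [1.9 0.2 2.3] dp [-0.4  1.  25.3] rot [ 0.    -0.001 -0.   ]
```

View pics/s1.png

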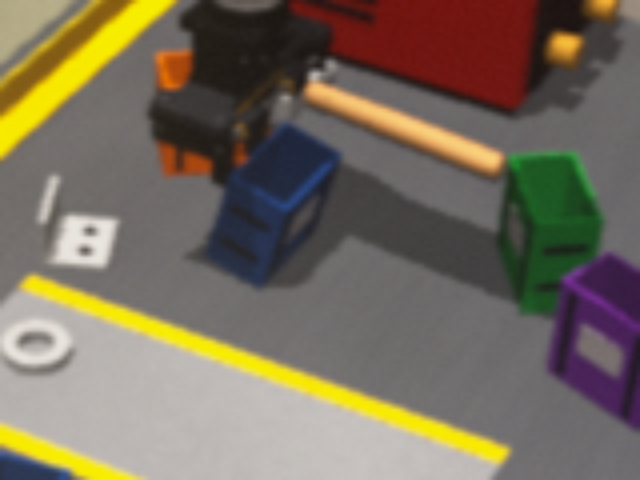

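The crate is tilting about its front edge without sliding (crop 275,200). I'll carry on.

move_arm --deltas '[{"dp": [0,0,5],"rot": [0,0,0],"claw": 0},{"dp": [0,0,10],"rot": [0,0,0],"claw": 0},{"dp": [0,0,15],"rot": [0,0,0],"claw": 0},{"dp": [0,0,20],"rot": [0,0,0],"claw": 0},{"dp": [0,0,25],"rot": [0,0,0],"claw": 0},{"dp": [0,0,30],"rot": [0,0,0],"claw": 0},{"dp": [0,0,32],"rot": [0,0,0],"claw": 0},{"dp": [0,0,32],"rot": [0,0,0],"claw": 0}]'

```text
t: 3.8
position: [0.5924, -0.2908, 0.0889]
orientation: [-2.202, 0.039, 2.204]
force: [0.5, -0.2, 0.2]
finger_gap: 0.5
```

```bash
python3 - <<'E'
from h import *
plan([0.66,-0.292,0.25],toolR(-0.035,-1))
m,p,d,W=look('side')
cv2.imwrite('pics/s2.png',cv2.resize(p[110:230,240:400,::-1],None,fx=4,fy=4))
E
```

```text
t 3.8 pos [ 0.5924 -0.2908  0.0889] gap 0.5 F [ 0.5 -0.2  0.2] dp [-161.2   -1.2  -67.5] rot [-0.001  0.001  0.   ]
```

View pics/s2.png

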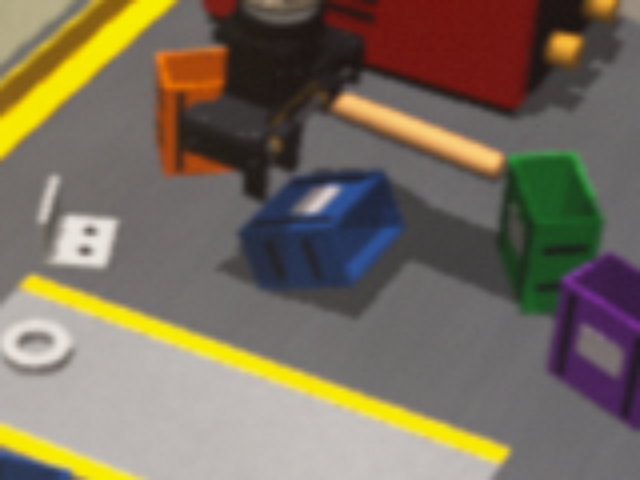

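move_arm --deltas '[{"dp": [-20,0,-20],"rot": [0,0,0],"claw": 0},{"dp": [-50,0,-50],"rot": [0,-0.1,0],"claw": 0},{"dp": [-90,0,-67],"rot": [0,-0.2,0],"claw": 0},{"dp": [-130,0,-67],"rot": [0,-0.3,0],"claw": 0},{"dp": [-140,0,-67],"rot": [0,-0.3,0],"claw": 0},{"dp": [-140,0,-67],"rot": [0,-0.3,0],"claw": 0},{"dp": [-140,0,-67],"rot": [0,-0.3,0],"claw": 0},{"dp": [-140,0,-67],"rot": [0,-0.3,0],"claw": 0}]'

```text
t: 4.65
position: [0.6583, -0.2934, 0.2275]
orientation: [-1.843, 0.032, 2.507]
force: [0.1, -0.2, -0.5]
finger_gap: 0.5
```

```bash
python3 - <<'E'
from h import *
plan([0.645,0.199,0.2],toolR(0.2,-1))
m,p,d,W=look('wrist','w2.png')
m,p,d,W=look('top','t2.png')
hsv=cv2.cvtColor(p,cv2.COLOR_RGB2HSV)
blue=(hsv[...,0]>100)&(hsv[...,0]<130)&(hsv[...,1]>110)&(d>0)
b=np.zeros_like(blue); b[170:240,345:410]=blue[170:240,345:410]
Q=W[b]; print(Q.min(0),Q.max(0),np.median(Q[:,2]))
E
```

```text
t 4.65 pos [ 0.6583 -0.2934  0.2275] gap 0.5 F [ 0.1 -0.2 -0.5] dp [  35.8 -491.5   21.4] rot [-0.234  0.302  0.036]
[ 0.42869667 -0.25369619  0.0491081 ] [ 0.57174286 -0.15373185  0.63256631] 0.06217663359117864
```

View pics/w2.png

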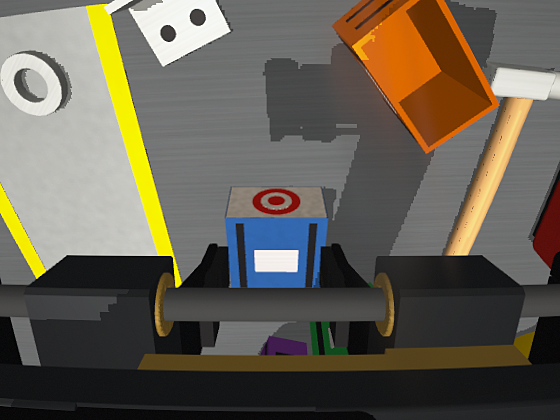

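View pics/t2.png

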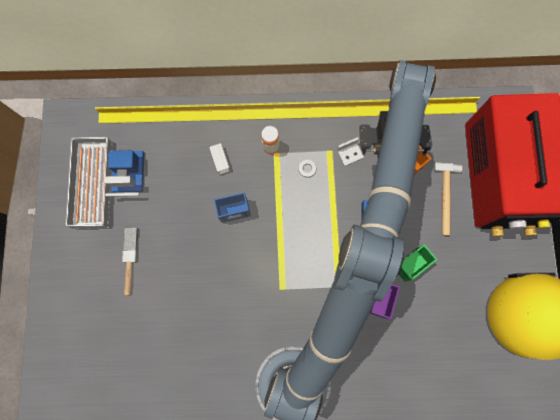

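The right crate lies flat and the wrist picture shows the red ring-and-dot at (277,200), so the right crate is crate_a. Now the left one.

```bash
python3 - <<'E'
from h import *
plan([0.63,0.195,0.2],toolR(0.2,-1))
E
```

```text
t 4.75 pos [ 0.6587 -0.2933  0.2279] gap 0.5 F [-1.4 -0.1  0.7] dp [  40.7 -486.9   35.8] rot [-0.234  0.301  0.036]
```

move_arm --deltas '[{"dp": [0,-40,10],"rot": [-0.06,0.075,0.009],"claw": 0},{"dp": [10,-90,20],"rot": [-0.12,0.15,0.018],"claw": 0},{"dp": [20,-139,35],"rot": [-0.18,0.225,0.027],"claw": 0},{"dp": [30,-188,36],"rot": [-0.234,0.301,0.036],"claw": 0},{"dp": [40,-236,36],"rot": [-0.234,0.301,0.036],"claw": 0},{"dp": [40,-286,36],"rot": [-0.234,0.301,0.036],"claw": 0},{"dp": [40,-336,36],"rot": [-0.234,0.301,0.036],"claw": 0},{"dp": [40,-386,36],"rot": [-0.234,0.301,0.036],"claw": 0}]'

```text
t: 5.55
position: [0.6264, 0.0925, 0.2013]
orientation: [2.118, 0.211, -2.114]
force: [0.7, -0.4, 0.6]
finger_gap: 0.501
```

```bash
python3 - <<'E'
from h import *
plan([0.626,0.1945,0.15],toolR(0.2,-1))
plan([0.626,0.1945,0.088],toolR(0.2,-1))
E
```

```text
t 5.55 pos [0.6264 0.0925 0.2013] gap 0.5 F [ 0.7 -0.4  0.6] dp [  51.2 -100.1  -19.7] rot [-0.    -0.002 -0.001]
t 5.55 pos [0.6264 0.0925 0.2013] gap 0.5 F [ 0.7 -0.4  0.6] dp [ 113.2 -100.2  -19.6] rot [-0.    -0.002 -0.001]
```

move_arm --deltas '[{"dp": [5,-40,-25],"rot": [0,0,0],"claw": 0},{"dp": [15,-80,-25],"rot": [0,0,0],"claw": 0},{"dp": [35,-100,-22],"rot": [0,0,0],"claw": 0},{"dp": [65,-100,-20],"rot": [0,0,0],"claw": 0},{"dp": [95,-100,-20],"rot": [0,0,0],"claw": 0},{"dp": [113,-100,-20],"rot": [0,0,0],"claw": 0},{"dp": [113,-100,-16],"rot": [0,0,0],"claw": 0},{"dp": [113,-100,-10],"rot": [0,0,0],"claw": 0}]'

```text
t: 6.35
position: [0.6172, 0.1909, 0.0885]
orientation: [2.118, 0.212, -2.114]
force: [0.2, 0.4, -0.1]
finger_gap: 0.5
```

```bash
python3 - <<'E'
from h import *
plan([0.626,0.1945,0.088],toolR(0.2,-1))
m,p,d,W=look('wrist','w3.png')
E
```

```text
t 6.35 pos [0.6172 0.1909 0.0885] gap 0.5 F [ 0.2  0.4 -0.1] dp [ 0.5 -1.8 -9.4] rot [ 0.    -0.002 -0.001]
```

View pics/w3.png

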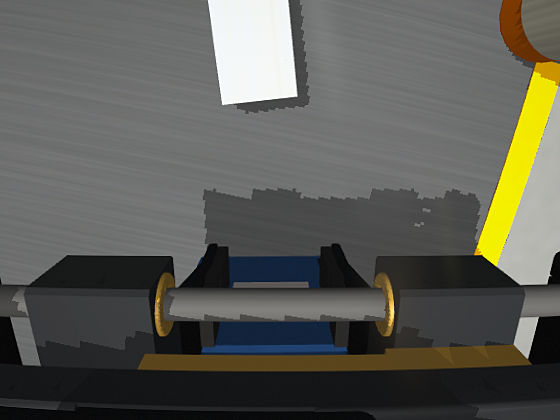

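Fingers are behind the left crate, with the blue back wall at (275,300). Pushing along its own -x.

move_arm --deltas '[{"dp": [0,0,8],"rot": [0,0,0],"claw": 0},{"dp": [0,0,14],"rot": [0,0,0],"claw": 0},{"dp": [0,0,19],"rot": [0,0,0],"claw": 0},{"dp": [0,0,24],"rot": [0,0,0],"claw": 0},{"dp": [0,0,29],"rot": [0,0,0],"claw": 0},{"dp": [0,0,34],"rot": [0,0,0],"claw": 0},{"dp": [0,0,39],"rot": [0,0,0],"claw": 0},{"dp": [0,0,44],"rot": [0,0,0],"claw": 0}]'

```text
t: 7.2
position: [0.5742, 0.1825, 0.0886]
orientation: [2.119, 0.212, -2.113]
force: [2.3, 0.2, 3.2]
finger_gap: 0.499
```

move_arm --deltas '[{"dp": [0,0,5],"rot": [0,0,0],"claw": 0},{"dp": [0,0,10],"rot": [0,0,0],"claw": 0},{"dp": [0,0,15],"rot": [0,0,0],"claw": 0},{"dp": [0,0,20],"rot": [0,0,0],"claw": 0},{"dp": [0,0,25],"rot": [0,0,0],"claw": 0},{"dp": [0,0,30],"rot": [0,0,0],"claw": 0},{"dp": [0,0,30],"rot": [0,0,0],"claw": 0},{"dp": [0,0,30],"rot": [0,0,0],"claw": 0}]'

```text
t: 8.0
position: [0.5448, 0.1764, 0.0882]
orientation: [2.118, 0.212, -2.113]
force: [-0.8, 0.4, 0.1]
finger_gap: 0.496
```

```bash
python3 - <<'E'
from h import *
plan([0.66,0.2,0.2],toolR(0.2,-1))
m,p,d,W=look('side')
cv2.imwrite('pics/s3.png',cv2.resize(p[160:300,160:340,::-1],None,fx=4,fy=4))
E
```

```text
t 8.0 pos [0.5448 0.1764 0.0882] gap 0.5 F [-0.8  0.4  0.1] dp [-111.5   -0.  -117.8] rot [ 0.001 -0.002 -0.001]
```

View pics/s3.png

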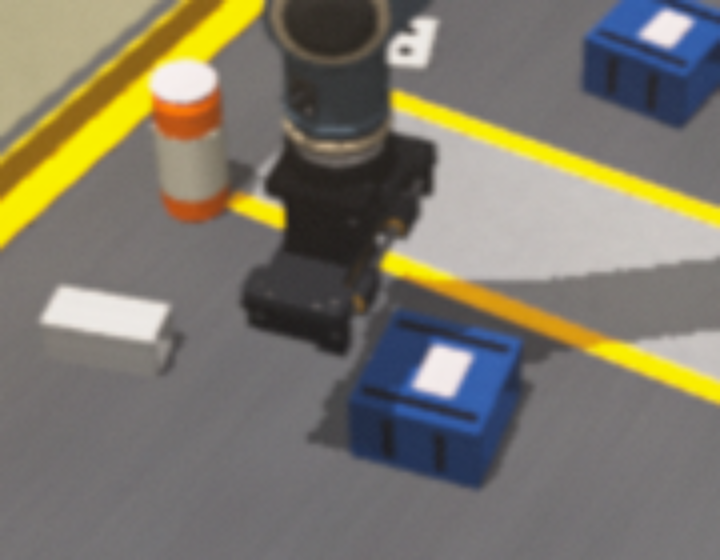

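move_arm --deltas '[{"dp": [-20,0,-25],"rot": [0,0,0],"claw": 0},{"dp": [-50,0,-50],"rot": [0,-0.1,0],"claw": 0},{"dp": [-90,0,-80],"rot": [0,-0.2,0],"claw": 0},{"dp": [-130,0,-110],"rot": [0,-0.3,0],"claw": 0},{"dp": [-140,0,-120],"rot": [0,-0.3,0],"claw": 0},{"dp": [-140,0,-120],"rot": [0,-0.3,0],"claw": 0},{"dp": [-140,0,-120],"rot": [0,-0.3,0],"claw": 0},{"dp": [-140,0,-120],"rot": [0,-0.3,0],"claw": 0}]'

```text
t: 8.85
position: [0.6605, 0.2001, 0.2273]
orientation: [1.764, 0.176, -2.394]
force: [-0.5, 0.1, 0.4]
finger_gap: 0.497
```

```bash
python3 - <<'E'
from h import *
print(observe()['q'].round(2))
m,p,d,W=look('wrist','w4.png')
m,p,d,W=look('top','t4.png')
hsv=cv2.cvtColor(p,cv2.COLOR_RGB2HSV)
blue=(hsv[...,0]>100)&(hsv[...,0]<130)&(hsv[...,1]>110)&(d>0)&(W[...,2]>0.045)&(W[...,2]<0.075)
for n,(l,t,r,b) in (('L',(200,190,270,260)),('R',(345,170,410,240))):
    q=np.zeros_like(blue); q[t:b,l:r]=blue[t:b,l:r]
    Q=W[q]; rc=cv2.minAreaRect((Q[:,:2]*1000).astype(np.float32)); print(n,q.sum(),rc,cv2.boxPoints(rc).round().tolist())
E
```

```text
[-0.19  0.68 -0.27  1.24  0.1   1.54 -1.81]
L 190 ((480.1351318359375, 182.97976684570312), (83.39863586425781, 60.10368728637695), 11.991565704345703) [[433.0, 204.0], [446.0, 145.0], [527.0, 162.0], [515.0, 221.0]]
R 680 ((520.9244384765625, -288.35223388671875), (100.73440551757812, 99.33226013183594), 87.89340209960938) [[469.0, -337.0], [569.0, -341.0], [572.0, -240.0], [473.0, -236.0]]
```

View pics/w4.png

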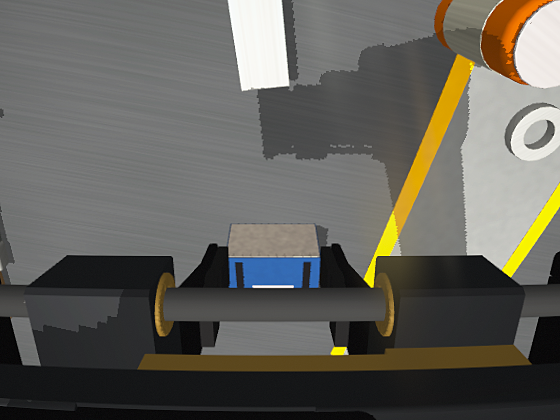

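View pics/t4.png

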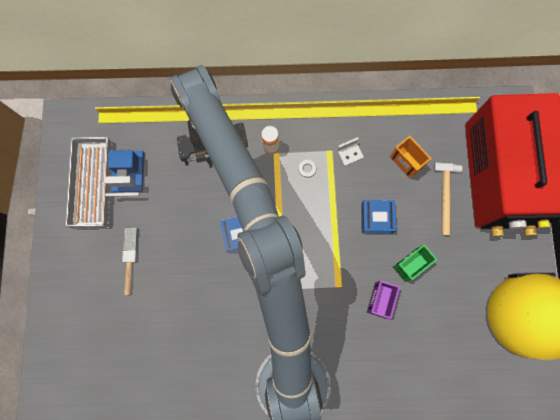

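Left crate's underside at (275,240) is plain, so it is crate_b, and both crates lie flat. Next I go behind the right side of crate_a, first checking clearance to the green crate.

```bash
python3 - <<'E'
from h import *
z=np.load('top0.npz');W=z['W']
for n,(l,t,r,b) in (('green',(390,242,440,285)),('orange',(388,132,434,178))):
    Q=W[t:b,l:r].reshape(-1,3); Q=Q[Q[:,2]>0.085]
    rc=cv2.minAreaRect((Q[:,:2]*1000).astype(np.float32)); print(n,cv2.boxPoints(rc).round().tolist(),np.percentile(Q[:,2],95))
plan([0.50,-0.15,0.22],toolR(0.9,-1))
plan([0.525,-0.385,0.16],toolR(1.536,-1))
E
```

```text
green [[160.0, -29.0], [354.0, -454.0], [424.0, -422.0], [230.0, 3.0]] 0.10758511541410513
orange [[230.0, 3.0], [701.0, -463.0], [776.0, -387.0], [305.0, 78.0]] 0.10579747222044866
t 8.95 pos [0.6608 0.2001 0.2278] gap 0.5 F [-0.1 -0.4  0.8] dp [ 75.2 310.9 214.9] rot [-0.694  0.288  0.103]
t 8.95 pos [0.6608 0.2001 0.2278] gap 0.5 F [-0.1 -0.4  0.8] dp [139.5 546.1 218.6] rot [-1.324  0.255  0.199]
```

move_arm --deltas '[{"dp": [-10,35,25],"rot": [-0.14,0.058,0.02],"claw": 0},{"dp": [0,75,55],"rot": [-0.278,0.115,0.04],"claw": 0},{"dp": [15,115,80],"rot": [-0.416,0.173,0.06],"claw": 0},{"dp": [30,155,107],"rot": [-0.555,0.23,0.08],"claw": 0},{"dp": [40,195,135],"rot": [-0.694,0.288,0.103],"claw": 0},{"dp": [50,235,162],"rot": [-0.694,0.288,0.103],"claw": 0},{"dp": [62,274,190],"rot": [-0.694,0.288,0.103],"claw": 0},{"dp": [75,311,215],"rot": [-0.694,0.288,0.103],"claw": 0}]'

```text
t: 9.75
position: [0.4989, -0.1514, 0.2205]
orientation: [1.686, 0.812, -1.682]
force: [0.8, -0.6, -0.9]
finger_gap: 0.501
```

```bash
python3 - <<'E'
from h import *
plan([0.53,-0.39,0.17],toolR(1.536,-1))
E
```

```text
t 9.75 pos [ 0.4989 -0.1514  0.2205] gap 0.5 F [ 0.8 -0.6 -0.9] dp [ 50.5 172.7 167.6] rot [-0.637 -0.001 -0.002]
```

move_arm --deltas '[{"dp": [0,32,30],"rot": [-0.13,0,0],"claw": 0},{"dp": [0,64,62],"rot": [-0.26,0,0],"claw": 0},{"dp": [0,96,94],"rot": [-0.39,0,0],"claw": 0},{"dp": [10,128,125],"rot": [-0.52,0,0],"claw": 0},{"dp": [30,155,152],"rot": [-0.637,0,0],"claw": 0},{"dp": [50,172,168],"rot": [-0.637,0,0],"claw": 0},{"dp": [50,173,168],"rot": [-0.637,0,0],"claw": 0},{"dp": [50,173,168],"rot": [-0.637,0,0],"claw": 0}]'

```text
t: 10.55
position: [0.5316, -0.388, 0.1693]
orientation: [1.237, 1.195, -1.233]
force: [0.2, -0.3, 0.3]
finger_gap: 0.501
```

```bash
python3 - <<'E'
from h import *
plan([0.53,-0.385,0.047],toolR(1.536,-1))
print(observe()['q'].round(2))
m,p,d,W=look('wrist','w5.png')
m,p,d,W=look('side','s5.png')
E
```

```text
t 10.55 pos [ 0.5316 -0.388   0.1693] gap 0.5 F [ 0.2 -0.3  0.3] dp [122.3  -1.8  -2.6] rot [ 0.    -0.003 -0.   ]
[ 0.82  0.52 -0.36  1.62  0.2   1.03  0.37]
```

View pics/w5.png

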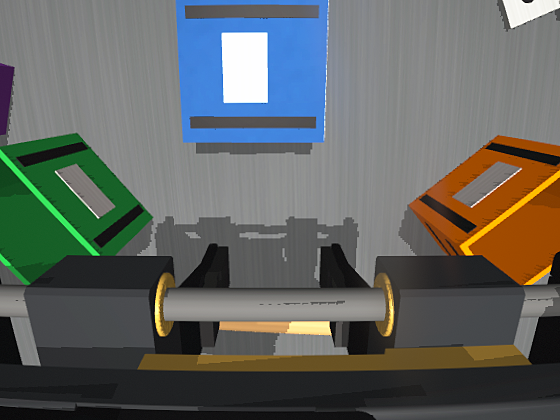

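View pics/s5.png

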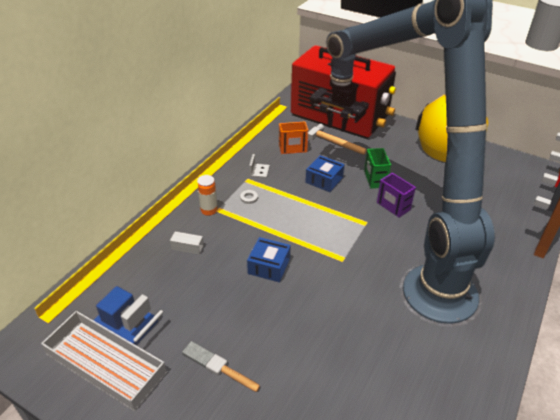

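```bash
python3 - <<'E'
from h import *
m,p,d,W=look('wrist')
hsv=cv2.cvtColor(p,cv2.COLOR_RGB2HSV)
g=(hsv[...,0]>50)&(hsv[...,0]<80)&(hsv[...,1]>100)&(d>0)
g[255:]=0
Q=W[g]; T=Q[Q[:,2]>0.09]
for k in range(2): print('green', T[T[:,k].argmax()].round(3),T[T[:,k].argmin()].round(3))
o=(hsv[...,0]>5)&(hsv[...,0]<20)&(hsv[...,1]>150)&(d>0); o[255:]=0; o[:,:390]=0
Q=W[o]; T=Q[Q[:,2]>0.09]
for k in range(2): print('orange', T[T[:,k].argmax()].round(3),T[T[:,k].argmin()].round(3))
b=(hsv[...,0]>100)&(hsv[...,0]<130)&(hsv[...,1]>110)&(d>0); b[255:]=0
Q=W[b]; print('blue',Q.min(0).round(3),Q.max(0).round(3)); 
plan([0.53,-0.37,0.05],toolR(1.536,-1))
E
```

```text
green [ 0.418 -0.408  0.091] [ 0.338 -0.397  0.09 ]
green [ 0.361 -0.33   0.095] [ 0.417 -0.408  0.092]
orange [ 0.738 -0.411  0.09 ] [ 0.613 -0.352  0.236]
orange [ 0.726 -0.349  0.09 ] [ 0.727 -0.42   0.09 ]
blue [ 0.455 -0.43  -0.   ] [ 0.725 -0.228  0.237]
t 10.7 pos [ 0.5332 -0.3868  0.1714] gap 0.5 F [ 0.1  0.  -0. ] dp [121.4  -4.2 -16.6] rot [ 0.003 -0.001 -0.003]
```

move_arm --deltas '[{"dp": [25,-3,-5],"rot": [0,0,0],"claw": 0},{"dp": [50,-3,-6],"rot": [0,0,0],"claw": 0},{"dp": [75,-3,-6],"rot": [0,0,0],"claw": 0},{"dp": [100,-3,-6],"rot": [0,0,0],"claw": 0},{"dp": [115,-3,-6],"rot": [0,0,0],"claw": 0},{"dp": [122,-3,-6],"rot": [0,0,0],"claw": 0},{"dp": [122,-3,-14],"rot": [0,0,0],"claw": 0},{"dp": [122,-3,-20],"rot": [0,0,0],"claw": 0}]'

```text
t: 11.5
position: [0.5312, -0.3677, 0.0492]
orientation: [1.236, 1.191, -1.231]
force: [0.7, 1.2, -0.2]
finger_gap: 0.5
```

move_arm --deltas '[{"dp": [0,0,-6],"rot": [0,0,0],"claw": 0},{"dp": [0,0,-12],"rot": [0,0,0],"claw": 0},{"dp": [0,0,-18],"rot": [0,0,0],"claw": 0},{"dp": [0,0,-24],"rot": [0,0,0],"claw": 0},{"dp": [0,0,-31],"rot": [0,0,0],"claw": 0},{"dp": [0,0,-38],"rot": [0,0,0],"claw": 0},{"dp": [0,0,-45],"rot": [0,0,0],"claw": 0},{"dp": [0,0,-52],"rot": [0,0,0],"claw": 0}]'

```text
t: 12.3
position: [0.5321, -0.316, 0.0482]
orientation: [1.236, 1.192, -1.232]
force: [0.5, -2.5, 2.4]
finger_gap: 0.496
```

```bash
python3 - <<'E'
from h import *
plan([0.53,-0.12,0.047],toolR(1.536,-1))
m,p,d,W=look('wrist','w6.png')
m,p,d,W=look('side')
cv2.imwrite('pics/s6.png',cv2.resize(p[110:250,220:400,::-1],None,fx=4,fy=4))
E
```

```text
t 12.3 pos [ 0.5321 -0.316   0.0482] gap 0.5 F [ 0.5 -2.5  2.4] dp [   1.4   -8.8 -195.9] rot [ 0.001 -0.001 -0.002]
```

View pics/w6.png

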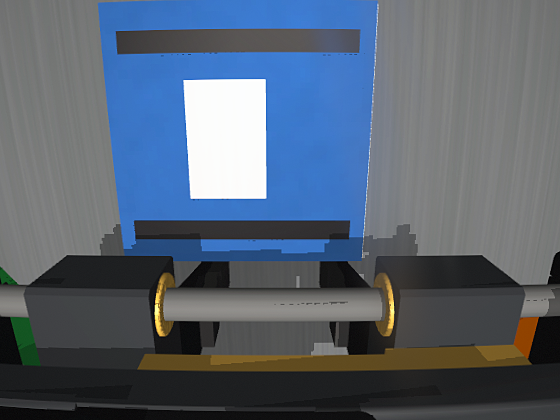

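View pics/s6.png

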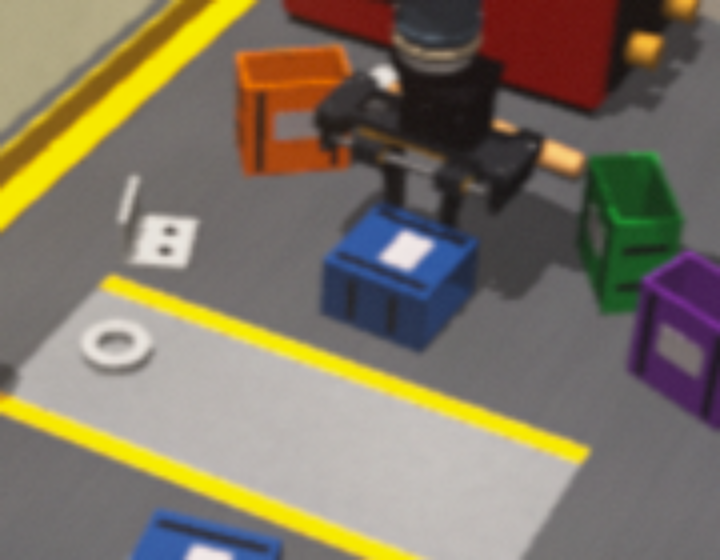

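The push is square: crate on both fingers, lying flat. Continuing.

move_arm --deltas '[{"dp": [0,0,-8],"rot": [0,0,0],"claw": 0},{"dp": [0,0,-17],"rot": [0,0,0],"claw": 0},{"dp": [0,0,-26],"rot": [0,0,0],"claw": 0},{"dp": [0,0,-35],"rot": [0,0,0],"claw": 0},{"dp": [0,0,-44],"rot": [0,0,0],"claw": 0},{"dp": [0,0,-53],"rot": [0,0,0],"claw": 0},{"dp": [0,0,-62],"rot": [0,0,0],"claw": 0},{"dp": [0,0,-70],"rot": [0,0,0],"claw": 0}]'

```text
t: 13.2
position: [0.5344, -0.2456, 0.0482]
orientation: [1.236, 1.193, -1.232]
force: [-0.5, -1.3, -0.7]
finger_gap: 0.499
```

move_arm --deltas '[{"dp": [0,0,-8],"rot": [0,0,0],"claw": 0},{"dp": [0,0,-17],"rot": [0,0,0],"claw": 0},{"dp": [0,0,-26],"rot": [0,0,0],"claw": 0},{"dp": [0,0,-35],"rot": [0,0,0],"claw": 0},{"dp": [0,0,-44],"rot": [0,0,0],"claw": 0},{"dp": [0,0,-53],"rot": [0,0,0],"claw": 0},{"dp": [0,0,-62],"rot": [0,0,0],"claw": 0},{"dp": [0,0,-70],"rot": [0,0,0],"claw": 0}]'

```text
t: 14.0
position: [0.5368, -0.1757, 0.0483]
orientation: [1.236, 1.193, -1.232]
force: [0.9, -0.6, -0.6]
finger_gap: 0.504
```

```bash
python3 - <<'E'
from h import *
plan([0.53,-0.12,0.047],toolR(1.536,-1))
m,p,d,W=look('side','s7.png')
hsv=cv2.cvtColor(p,cv2.COLOR_RGB2HSV)
b=(hsv[...,0]>100)&(hsv[...,0]<130)&(hsv[...,1]>110)&(d>0)&(W[...,2]>0.052)&(W[...,2]<0.072)&(abs(W[...,0]-0.52)<0.09)&(W[...,1]<0.09)&(W[...,1]>-.3)
Q=W[b]; rc=cv2.minAreaRect((Q[:,:2]*1000).astype(np.float32)); print(b.sum(),rc,cv2.boxPoints(rc).round().tolist())
E
```

```text
t 14.0 pos [ 0.5368 -0.1757  0.0483] gap 0.5 F [ 0.9 -0.6 -0.6] dp [  1.4  -8.7 -55.4] rot [ 0.001 -0.001 -0.002]
477 ((524.112548828125, -113.51301574707031), (107.04521942138672, 104.74451446533203), 86.55020141601562) [[469.0, -164.0], [573.0, -170.0], [580.0, -63.0], [475.0, -57.0]]
```

View pics/s7.png

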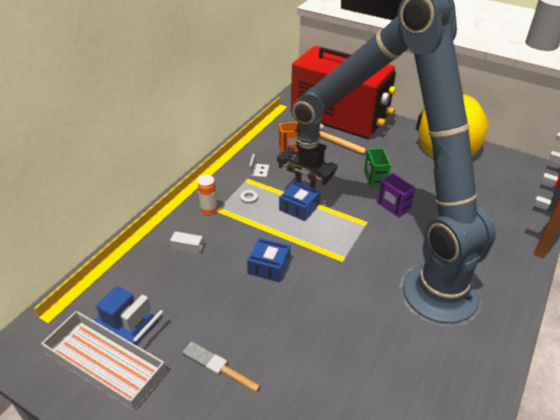

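Crate centre y is about -0.113 and the lane middle is -0.058, so 55 mm more.

move_arm --deltas '[{"dp": [0,0,-8],"rot": [0,0,0],"claw": 0},{"dp": [0,0,-17],"rot": [0,0,0],"claw": 0},{"dp": [0,0,-26],"rot": [0,0,0],"claw": 0},{"dp": [0,0,-35],"rot": [0,0,0],"claw": 0},{"dp": [0,0,-43],"rot": [0,0,0],"claw": 0},{"dp": [0,0,-49],"rot": [0,0,0],"claw": 0},{"dp": [0,0,-54],"rot": [0,0,0],"claw": 0},{"dp": [0,0,-55],"rot": [0,0,0],"claw": 0}]'

```text
t: 14.85
position: [0.5388, -0.1207, 0.0484]
orientation: [1.236, 1.193, -1.231]
force: [0.3, -0.5, 0.4]
finger_gap: 0.497
```

move_arm --deltas '[{"dp": [0,0,15],"rot": [0,0,0],"claw": 0},{"dp": [0,0,40],"rot": [0,0,0],"claw": 0},{"dp": [-30,0,70],"rot": [0,0,0],"claw": 0},{"dp": [-70,0,95],"rot": [0,0,0],"claw": 0},{"dp": [-110,0,120],"rot": [0,0,0],"claw": 0},{"dp": [-150,0,150],"rot": [0,0,0],"claw": 0},{"dp": [-180,0,190],"rot": [0,0,0],"claw": 0},{"dp": [-180,0,230],"rot": [0,0,0],"claw": 0}]'

```text
t: 15.65
position: [0.5323, -0.3556, 0.2341]
orientation: [1.237, 1.181, -1.229]
force: [1.2, -0.2, -1.0]
finger_gap: 0.503
```

```bash
cat > chk.py <<'E'
from h import *
import sys
plan([0.53,-0.4,0.2],toolR(1.536,-1))
for cam in ('top','side'):
    m,p,d,W=look(cam,cam+sys.argv[1]+'.png')
    hsv=cv2.cvtColor(p,cv2.COLOR_RGB2HSV)
    blue=(hsv[...,0]>100)&(hsv[...,0]<130)&(hsv[...,1]>110)&(d>0)&(W[...,2]>0.05)&(W[...,2]<0.075)&(abs(W[...,0]-0.5)<0.11)
    for n,lo,hi in (('b',0.1,0.28),('a',-0.2,0.08)):
        k=blue&(W[...,1]>lo)&(W[...,1]<hi); Q=W[k]
        rc=cv2.minAreaRect((Q[:,:2]*1000).astype(np.float32)); bp=cv2.boxPoints(rc)
        a=0.024; o=np.array([526,-58.5]); lx=(bp-o)@[np.cos(a),np.sin(a)]; ly=(bp-o)@[-np.sin(a),np.cos(a)]
        print(cam,n,k.sum(),'z',np.median(Q[:,2]).round(3),'centre',np.round(rc[0]),'size',np.round(rc[1]),'lane x',lx.round(),'lane y',ly.round(),'mean',lx.mean().round(),ly.mean().round())
E
python3 chk.py 8
```

```text
t 15.65 pos [ 0.5323 -0.3556  0.2341] gap 0.5 F [ 1.2 -0.2 -1. ] dp [34.3 -1.1 44.3] rot [-0.     0.004 -0.011]
top b 351 z 0.061 centre [477. 163.] size [98. 97.] lane x [-101.  -83.   13.   -5.] lane y [261. 166. 184. 279.] mean -44.0 223.0
top a 473 z 0.061 centre [528. -59.] size [96. 97.] lane x [-49.  48.  53. -44.] lane y [-46. -51.  45.  50.] mean 2.0 -0.0
side b 698 z 0.06 centre [475. 166.] size [102. 109.] lane x [-105.  -87.   13.   -5.] lane y [271. 163. 180. 288.] mean -46.0 225.0
side a 507 z 0.061 centre [526. -58.] size [107. 102.] lane x [-55.  47.  54. -48.] lane y [-50. -56.  51.  57.] mean -0.0 1.0
```

```bash
ls pics
```

```text
s1.png
s2.png
s3.png
s5.png
s6.png
s7.png
side0.png
side8.png
t2.png
t4.png
top0.png
top8.png
w1.png
w2.png
w3.png
w4.png
w5.png
w6.png
wrist0.png
```

View pics/top8.png

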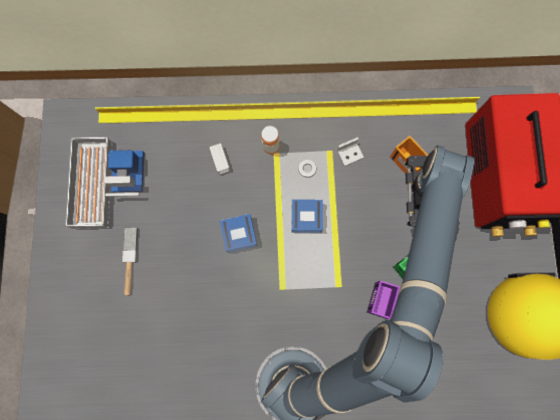

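View pics/side8.png

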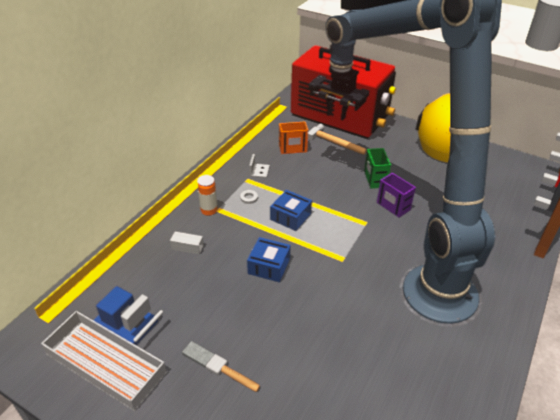

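The stamped crate sits at the lane centre (307,215 in the top view) with all corners within 57 mm of the middle line. The blank crate at (238,233) is 224 mm out, and the bystanders are where they were. The gripper is clear, so I'm handing in.

move_arm --deltas '[{"dp": [0,0,0],"rot": [0,0,0],"claw": 0},{"dp": [0,0,0],"rot": [0,0,0],"claw": 0},{"dp": [0,0,0],"rot": [0,0,0],"claw": 0},{"dp": [0,0,0],"rot": [0,0,0],"claw": 0},{"dp": [0,0,0],"rot": [0,0,0],"claw": 0},{"dp": [0,0,0],"rot": [0,0,0],"claw": 0},{"dp": [0,0,0],"rot": [0,0,0],"claw": 0},{"dp": [0,0,0],"rot": [0,0,0],"claw": 0}]'

```text
t: 16.55
position: [0.5306, -0.3516, 0.2281]
orientation: [1.236, 1.193, -1.232]
force: [-0.6, -0.9, 0.2]
finger_gap: 0.501
```

```bash
python3 -c "
from plant import *
print(hand_in())"
```

```text
the job is handed in; nothing more can be done
None
```

I tipped both blue crates onto their fronts by slow pushes on their backs. The wrist camera showed the red ring-and-dot on the right crate and a plain underside on the left one. I then pushed the stamped crate sideways into the lane, lying flat, and handed in at about 16.6 s of the 64 s allowed.

**Stamped crate:** the top and side cameras agreed that it lies flat (top face at 61 mm). Its centre is within about 2 mm of the lane's middle, and its corners are within 57 mm of the middle line (limit 88 mm).

**Blank crate:** it lies flat about 224 mm from the middle line (it had to be over 130 mm).

**Everything else:** by eye in the last pictures the other things had not moved; I did not re-measure them. The arm hid part of the green crate and the hammer in the last top view, but both looked in place from the side. The gripper was clear of everything, and no check failed or disagreed.

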